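# Weigh down the re-glued pieces of a painted panel

## Robot

A 6-joint arm with a two-finger parallel gripper is mounted at the origin on the work surface. World frame = base frame: x ahead of the robot, y to its left, z up, the work surface at z = 0. Lengths are in m, angles in rad, forces in N, time in s.
With the tool pointing down it reaches from about 0.25 to 0.725 m from the base axis. Payload 4 kg.
Tool frame: the origin (TCP) lies midway between the tips of the shut fingers; the grasp point (between the pads) lies 19 mm behind it (bot.grip_point_offset is the distance from the TCP to the grasp point, in m); z points along the fingers, y is the line along which they close (so a half turn about z gives the same grasp; the last joint's range is limited). The gripper opens to 85 mm and grips with 20 to 120 N. Pads are 22 mm wide; open, the fingers measure 114 mm over their backs; the gripper's body (76 mm by 85 mm) begins 54 mm behind the grasp point. The pads swing forward as they close: fully open they stand 13 mm farther back than shut.
Start: joints at [1.123, 0.241, 0.005, 1.335, 0, 1.571], TCP at [0.216, 0.451, 0.231] pointing down, gripper open.
Joint ranges: [-2.72, 2.72], [-1.05, 1.87], [-1.09, 1.28], [-1.99, 2.15], [-1.42, 1.44], [-3.14, 3.14]. Speed limits (rad/s): [2.79, 2.79, 3.14, 3.14, 3.14, 3.14].

## Interface

Orientations are given as a unit quaternion [x, y, z, w].
In Python, from workcell import bot gives the robot as it stands.
- The arm moves only by the tool step_arm, never from a script. Its argument "targets" is text: rows parted by semicolons, each of 7 numbers parted by spaces: the opening, from -1 (shut) to 1 (fully open), so that 0 is half open, then the shift along the world's x, y, z normalised to -1 to 1, where 1 is 0.5 m, then the turn, a rotation vector about the world's x, y, z normalised to -1 to 1, where 1 is pi/4 rad. In form: gripper x y z wx wy wz; .... A call has 1 to 10 rows; each row is the pose to reach, as a shift and turn from the pose commanded when the call began; what a row does not reach only later rows make up. A row lasts 1/12 s, in which the tool goes at most 41.7 mm and 7.16 degrees, less where a joint would pass 70% of its speed; a pose out of reach is approached as far as the arm can. A call with a number of a shift or a turn outside -1 to 1 is refused whole. A call with a gripper value outside its range is refused whole. The fingers move at their own pace and stop on an object; the grip force is fixed at half the most. Time passes only in rows, so rows that repeat a pose let the fingers close. It gives the time, the measured TCP pose, the force, the opening and the grip force at its end, in the units of the state.
- bot.get_obs(): the state, without advancing time (a new reading comes with each control period).
- bot.camera(name): name is "side" or "top" or "wrist"; returns the picture (420x560x3 uint8, red, green, blue); there is no depth.
- bot.camera_info(name): a dict with "vertical_fov" (degrees; the focal length in pixels is half the picture's height over the tangent of half this angle, whatever the lens; pixels are square), "cx", "cy" (the principal point, pixels), "pose" (4x4, takes a point from camera to world coordinates). Camera axes: x right, y up, looking along -z (the intrinsics and any distortion apply to the point x, -y, -z); pixel columns grow to the right and rows downward; lengths in m; the calibration is good to about 2 mm. A picture is of the moment at which its call begins: read the wrist's pose just before it. camera_info takes no time and is no camera call; for the wrist camera it gives the pose at the moment of the call.
- bot.job_done(): hands the job in; it is judged then, once.
The state is a dict: "clock": time; "joint_pos": joint angles; "joint_vel": joint speeds; "tau": joint torques, N m; "eef_pos": TCP position; "tool_rot": TCP orientation; "ft_force": force on the tool from outside, world axes, zero at the start; "ft_torque": the same for the moment, N m; "grip_width": finger opening in m; "grasp_force": force on a finger pad.
Only numpy, scipy, OpenCV 4.12 (cv2) and the standard library are available. Lean on these libraries where they do the work, as an engineer would, in place of code of your own. Each camera call takes 0.05 s, during which the arm holds its last target. There are 200 camera calls.

## Task

Three pieces have just been glued back onto the old painted panel: set a steel weight upright in the middle of each while the glue dries, the smallest weight on the smallest piece, the middle one on the middle piece and the largest on the largest. Put the weights down gently, without dropping them, and leave the tin, the jar and the white cup standing where they are.

Things in the scene. Friction and masses are not known exactly. Their poses are not given: they have to be found in the camera images.
- weight_small: loose small pressing weight: a dark grey steel disc 36 mm in diameter and 22 mm high with an upright brass knob on its centre, 22 mm in diameter and 33 mm high (55 mm high overall), about 0.19 kg; origin: centre of its underside, z up. The knob is what it is carried by. It starts upright on a thin green mat (3 mm thick). The smallest of the three
- weight_medium: loose medium pressing weight: a dark grey steel disc 52 mm in diameter and 22 mm high with an upright brass knob on its centre, 22 mm in diameter and 33 mm high (55 mm high overall), about 0.38 kg; origin: centre of its underside, z up. The knob is what it is carried by. It starts upright on a thin green mat (3 mm thick). The middle one of the three
- weight_large: loose large pressing weight: a dark grey steel disc 68 mm in diameter and 22 mm high with an upright brass knob on its centre, 22 mm in diameter and 33 mm high (55 mm high overall), about 0.64 kg; origin: centre of its underside, z up. The knob is what it is carried by. It starts upright on a thin green mat (3 mm thick). The largest of the three
- piece_small: fixed small re-glued piece: a flat square painted red, 60 by 60 mm and 8 mm thick, with a pale and a dark stripe along two opposite edges, lying on a low dark wooden panel (235 mm square, its top 18 mm above the table); origin: centre of its underside, so its top face is 8 mm above the origin; z up, x and y along its sides. The nearest pieces are at least 3 mm away
- piece_medium: fixed medium re-glued piece: a flat square painted ochre yellow, 76 by 76 mm and 8 mm thick, with a pale and a dark stripe along two opposite edges, lying on a low dark wooden panel (235 mm square, its top 18 mm above the table); origin: centre of its underside, so its top face is 8 mm above the origin; z up, x and y along its sides. The nearest pieces are at least 3 mm away
- piece_large: fixed large re-glued piece: a flat square painted blue, 92 by 92 mm and 8 mm thick, with a pale and a dark stripe along two opposite edges, lying on a low dark wooden panel (235 mm square, its top 18 mm above the table); origin: centre of its underside, so its top face is 8 mm above the origin; z up, x and y along its sides. The nearest pieces are at least 3 mm away
- tin: bystander: loose yellow tin with a white band and a red cap, 60 mm in diameter, 84 mm high with the cap, about 0.35 kg, standing among the weights; origin: centre of its underside
- jar: bystander: loose glass jar with a black lid and a broad white label, 56 mm in diameter, 70 mm high, about 0.3 kg, standing among the weights; origin: centre of its underside
- pot: bystander: loose empty white plastic cup, 58 mm in diameter at the rim, 60 mm high, about 0.25 kg, standing among the weights; origin: centre of its underside
Things that resemble listed ones, but are neither listed nor needed, are in the scene too. Leave any turquoise look-alike of the weight_large alone.

How it is judged:
By the outcome, as a careful person would: the job done as asked, in the order asked, and still so for the second after the job is handed in, with the robot touching nothing.
It also fails if it takes over 106 s, if anything falls off the work surface, if the arm or the gripper's body presses on something with over 40 N, if the wrist force passes 120 N, or if a joint passes its speed limit or range.

## Working session

There is one attempt and no reset: what is moved stays moved. The work goes in short steps, Python scripts to look and compute and a tool call to move; the robot and the scene stay as the last step left them, time stands still between calls to the robot, and variables do not carry over. Pictures are saved under pics/ and viewed, at most 14 in all, crops included, and the job is handed in when it is done.

Besides the shell and the picture viewer there is one more tool, called after "Emit:" in YAML: its name, and indented under it one key for each argument. step_arm: Moves the arm, as the interface text tells. Scaled input: -1 to 1 covers 0.5 m each way for a shift and pi/4 rad each way for a turn. Its arguments: {"type":"object","properties":{"targets":{"type":"string"}},"required":["targets"]}

```bash
mkdir -p pics; ls; python3 - <<'E'
from workcell import bot
import cv2
for n in("top","side"):
    i=bot.camera_info(n); print(n,i)
    cv2.imwrite(f"pics/{n}0.png",bot.camera(n)[:,:,::-1])
o=bot.get_obs();print(o)
E
```

```text
pics
top {'vertical_fov': 54.1939968213735, 'cx': 282.337780218195, 'cy': 209.82487352829207, 'pose': array([[-2.58067475e-02,  9.90744669e-01, -1.33262949e-01,
         4.82028105e-01],
       [-9.99666950e-01, -2.55817264e-02,  3.40074652e-03,
         2.51905404e-02],
       [-3.98248050e-05,  1.33306328e-01,  9.91074882e-01,
         8.98961138e-01],
       [ 0.00000000e+00,  0.00000000e+00,  0.00000000e+00,
         1.00000000e+00]])}
side {'vertical_fov': 53.61886467342939, 'cx': 286.15774345503945, 'cy': 217.45525848366702, 'pose': array([[ 0.80909696,  0.38226714, -0.44635629,  0.23473546],
       [-0.58732762,  0.55210253, -0.59180154, -0.52311429],
       [ 0.02020816,  0.74098221,  0.67122053,  0.64788316],
       [ 0.        ,  0.        ,  0.        ,  1.        ]])}
{'clock': 0.1, 'joint_pos': array([1.12302285e+00, 2.41324869e-01, 3.90275815e-03, 1.33521863e+00,
       2.23600240e-05, 1.57082689e+00]), 'joint_vel': array([ 0.00035437, -0.00217915,  0.00214186, -0.00014112, -0.00128298,
        0.00063633]), 'tau': array([ 9.12852938e-04, -3.73137939e+01,  2.53009558e+01,  1.08462412e-02,
        9.77507875e-05,  6.36017703e-06]), 'eef_pos': array([0.21623481, 0.45021228, 0.23052509]), 'tool_rot': array([ 2.22035841e-01,  9.75038068e-01, -8.96709870e-04, -2.15636235e-04]), 'ft_force': array([-0.61655702,  0.5508267 , -0.18060409]), 'ft_torque': array([-0.02643729, -0.01415119, -0.0133628 ]), 'grasp_force': 0.0, 'grip_width': 0.08535579987065624}
```

View pics/top0.png

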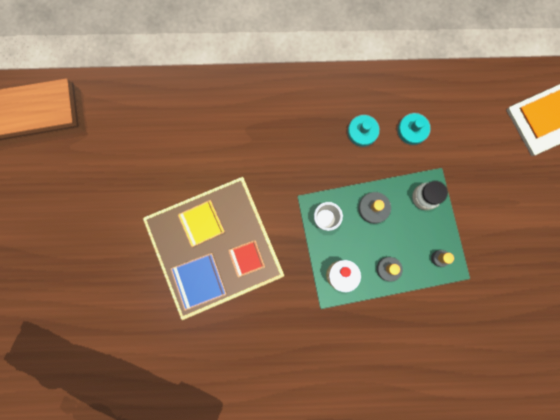

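View pics/side0.png

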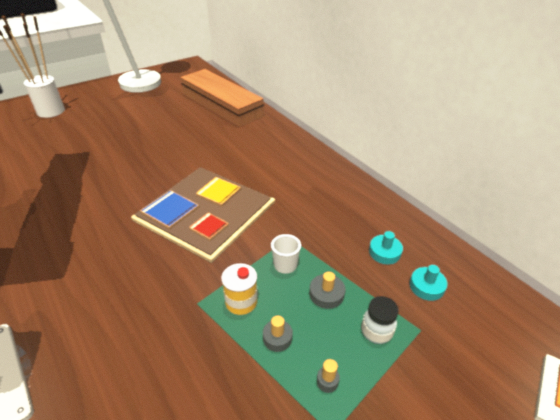

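The top view shows the knobs at about (378,206) large, (394,269) medium and (447,258) small. The pieces are at (201,223) yellow, (247,258) red and (199,281) blue. The tin is at (345,275), the jar at (432,193) and the cup at (328,215). The side view agrees.

```bash
cat > h.py <<'E'
import numpy as np,cv2
def proj(i,P,h=420):
    f=h/2/np.tan(np.radians(i['vertical_fov'])/2); T=i['pose']
    c=(np.atleast_2d(P)-T[:3,3])@T[:3,:3]
    return np.c_[i['cx']+f*c[:,0]/-c[:,2], i['cy']-f*c[:,1]/-c[:,2]]
def ray(i,uv,z,h=420):
    f=h/2/np.tan(np.radians(i['vertical_fov'])/2); T=i['pose']
    uv=np.atleast_2d(uv).astype(float)
    d=np.c_[(uv[:,0]-i['cx'])/f,-(uv[:,1]-i['cy'])/f,-np.ones(len(uv))]@T[:3,:3].T
    return T[:3,3]+d*((z-T[2,3])/d[:,2])[:,None]
R={'red':[(0,150,90),(8,255,255)],'yel':[(20,150,100),(35,255,255)],'blue':[(100,120,80),(125,255,255)],'brass':[(16,120,100),(32,255,255)]}
def blobs(img,c,amin=20):
    m=cv2.inRange(cv2.cvtColor(img,cv2.COLOR_RGB2HSV),*map(np.array,R[c]))
    n,l,s,ce=cv2.connectedComponentsWithStats(m)
    out=[]
    for k in range(1,n):
        if s[k,4]>=amin:
            ct=cv2.findContours((l==k).astype(np.uint8),cv2.RETR_EXTERNAL,cv2.CHAIN_APPROX_NONE)[0][0]
            out.append((int(s[k,4]),ce[k].round(1),cv2.minAreaRect(ct)))
    return out
E
python3 - <<'E'
from h import *
from workcell import bot
for n in("top","side"):
    i=bot.camera_info(n); im=cv2.imread(f"pics/{n}0.png")[:,:,::-1].copy()
    for c in R:
        for a,ce,r in blobs(im,c):
            z={'brass':.045}.get(c,.026)
            print(n,c,a,ce,ray(i,ce,z)[0].round(4),ray(i,[r[0]],z)[0].round(4) , np.round(r[1],1),round(r[2]))
i=bot.camera_info("top")
print(ray(i,[[432,193],[328,215]],.06).round(3),ray(i,[[345,272]],.08).round(3))
w=bot.camera_info("wrist");print(w)
E
```

```text
top red 513 [247.4 257.5] [0.4997 0.0986 0.026 ] [0.4998 0.0987 0.026 ] [25.2 20.5] 69
top red 60 [345.  271.5] [ 0.4651 -0.1062  0.026 ] [ 0.4651 -0.1062  0.026 ] [7. 8.] 90
top yel 957 [202.7 221.9] [0.5778 0.193  0.026 ] [0.5777 0.1927 0.026 ] [33.1 29.2] 66
top blue 1262 [198.8 281. ] [0.4534 0.2012 0.026 ] [0.4533 0.2015 0.026 ] [39.3 32.6] 70
top brass 1157 [544.  113.5] [ 0.7928 -0.5502  0.045 ] [ 0.7919 -0.5572  0.045 ] [34.8 41.1] 66
top brass 1108 [203.3 221.9] [0.5757 0.1881 0.045 ] [0.5757 0.1882 0.045 ] [36.1 31.1] 66
top brass 104 [377.6 205.3] [ 0.6013 -0.1782  0.045 ] [ 0.6019 -0.178   0.045 ] [10. 11.] 90
top brass 61 [184.3 228.5] [0.5628 0.2278 0.045 ] [0.5608 0.2271 0.045 ] [33.6  1.8] 67
top brass 121 [446.  257.6] [ 0.4885 -0.3133  0.045 ] [ 0.4887 -0.3134  0.045 ] [ 9. 14.] 90
top brass 112 [393.  268.8] [ 0.4685 -0.2024  0.045 ] [ 0.4691 -0.2025  0.045 ] [12.  10.6] 45
side red 370 [209.5 225.5] [0.4961 0.0989 0.026 ] [0.4961 0.0985 0.026 ] [17. 27.] 50
side red 86 [242.6 272.5] [ 0.4854 -0.0554  0.026 ] [ 0.4852 -0.0553  0.026 ] [9. 9.] 90
side yel 521 [219.8
[... 717 characters left out ...]
] 88
side brass 229 [277.2 325.5] [ 0.4646 -0.2016  0.045 ] [ 0.4638 -0.2022  0.045 ] [20. 12.] 90
side brass 267 [329.2 369.8] [ 0.4847 -0.3126  0.045 ] [ 0.4855 -0.3135  0.045 ] [22. 14.] 90
side brass 35 [558.5 396.2] [ 0.7361 -0.542   0.045 ] [ 0.738  -0.5402  0.045 ] [19.  2.] 90
[[ 0.622 -0.289  0.06 ]
 [ 0.582 -0.071  0.06 ]] [[ 0.465 -0.098  0.08 ]]
{'vertical_fov': 64.29844688518718, 'cx': 278.4826812781663, 'cy': 210.12034594653196, 'pose': array([[ 0.43312819, -0.86930446, -0.23813803,  0.15636503],
       [ 0.90132982,  0.41711237,  0.1167126 ,  0.47983339],
       [-0.00212847, -0.26519243,  0.96419316,  0.37287927],
       [ 0.        ,  0.        ,  0.        ,  1.        ]])}
```

Emit:
step_arm:
  targets: "0 0.53 -0.56 0 0 0 0;0 0.53 -0.56 0 0 0 0;0 0.53 -0.56 0 0 0 0;0 0.53 -0.56 0 0 0 0;0 0.53 -0.56 0 0 0 0;0 0.53 -0.56 0 0 0 0;0 0.53 -0.56 0 0 0 0;0 0.53 -0.56 0 0 0 0;0 0.53 -0.56 0 0 0 0;0 0.53 -0.56 0 0 0 0"

```text
clock: 0.93
eef_pos: [0.4846, 0.1664, 0.2307]
tool_rot: [0.225, 0.974, -0.001, 0.001]
ft_force: [-0.2, 0.5, -0.2]
grip_width: 0.0428
grasp_force: 0.0
```

Emit:
step_arm:
  targets: "0 0 0 0 0 0 0;0 0 0 0 0 0 0;0 0 0 0 0 0 0"

```text
clock: 1.18
eef_pos: [0.4805, 0.1714, 0.2309]
tool_rot: [0.222, 0.975, -0.0, -0.001]
ft_force: [-0.3, 0.6, 0.3]
grip_width: 0.0428
grasp_force: 0.0
```

```bash
python3 - <<'E'
from h import *
from workcell import bot
i=bot.camera_info("wrist");np.save("w1.npy",i,allow_pickle=True)
im=bot.camera("wrist");cv2.imwrite("pics/w1.png",im[:,:,::-1])
o=bot.get_obs();print(o['joint_pos'].round(3),o['eef_pos'],o['clock'],o['grip_width'])
for c in('red','yel','blue'):
    for a,ce,r in blobs(im,c,300):print(c,a,ce,ray(i,[r[0]],.026)[0].round(4),np.round(r[1],1),round(r[2]))
E
```

```text
[0.343 0.262 0.032 1.342 0.    0.789] [0.48041299 0.17171616 0.23109569] 1.2333 0.042540800030024195
red 1999 [225.4 226.3] [0.4986 0.0986 0.026 ] [49.7 41.8] 44
red 443 [ 23.2 298. ] [ 0.4733 -0.1538  0.026 ] [21.2 24.7] 45
yel 2682 [331.6 245.2] [0.5768 0.1937 0.026 ] [65.  57.5] 41
yel 519 [ 78.3 251.7] [ 0.4517 -0.0665  0.026 ] [51.7 24.3] 50
yel 1061 [ 52.1 268.3] [ 0.4554 -0.1051  0.026 ] [59.2 34.2] 48
blue 5813 [293.1 146.4] [0.4519 0.2028 0.026 ] [84.9 70. ] 45
```

View pics/w1.png

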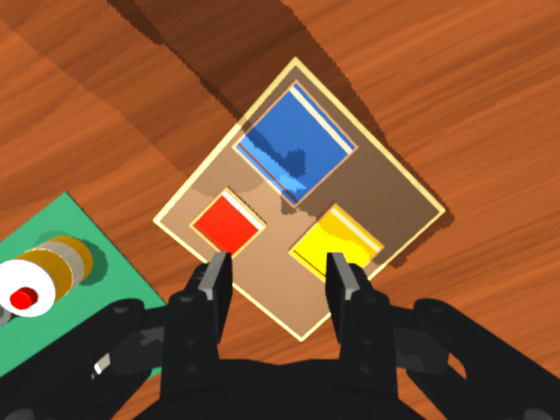

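The panel fills the centre of the picture. Blue has its corners at about (297,81), (357,147), (295,207) and (233,148), red is centred near (228,225) and yellow near (336,247). I'll zoom in to get the outer corners.

```bash
python3 - <<'E'
import cv2
im=cv2.imread("pics/w1.png")[70:270,180:400]
cv2.imwrite("pics/w1z.png",cv2.resize(im,None,fx=3,fy=3,interpolation=cv2.INTER_CUBIC)[:,:])
E
```

```text
(no output)
```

View pics/w1z.png

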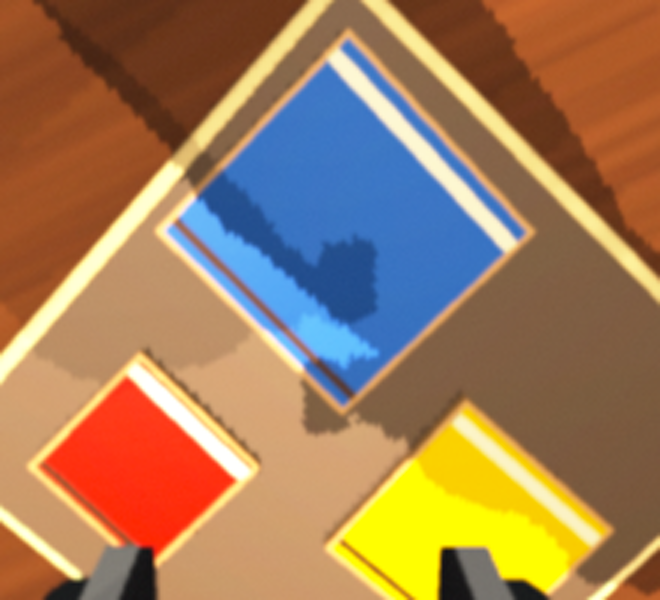

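Emit:
step_arm:
  targets: "0 0 -0.78 0 0 0 0;0 0 -0.78 0 0 0 0;0 0 -0.78 0 0 0 0;0 0 -0.78 0 0 0 0;0 0 -0.78 0 0 0 0;0 0 -0.78 0 0 0 0;0 0 -0.78 0 0 0 0;0 0 -0.78 0 0 0 0;0 0 -0.78 0 0 0 0;0 0 -0.78 0 0 0 0"

```text
clock: 2.07
eef_pos: [0.4814, -0.2223, 0.2314]
tool_rot: [0.223, 0.975, -0.001, 0.001]
ft_force: [0.7, 0.2, -0.6]
grip_width: 0.0425
grasp_force: 0.0
```

Emit:
step_arm:
  targets: "0 0 0 0 0 0 0;0 0 0 0 0 0 0;0 0 0 0 0 0 0;0 0 0 0 0 0 0"

```text
clock: 2.4
eef_pos: [0.4817, -0.2173, 0.2315]
tool_rot: [0.221, 0.975, 0.0, -0.0]
ft_force: [-1.0, 0.3, 0.8]
grip_width: 0.0426
grasp_force: 0.0
```

```bash
python3 - <<'E'
from h import *
from workcell import bot
i=bot.camera_info("wrist");np.save("w2.npy",i,allow_pickle=True)
im=bot.camera("wrist");cv2.imwrite("pics/w2.png",im[:,:,::-1])
o=bot.get_obs();print(o['joint_pos'].round(3),o['eef_pos'],o['clock'],o['grip_width'])
for a,ce,r in blobs(im,'brass',50):print(a,ce,ray(i,[r[0]],.058)[0].round(4),np.round(r[1],1),round(r[2]))
E
```

```text
[-0.424  0.297  0.082  1.355  0.     0.021] [ 0.48175249 -0.217407    0.23149601] 2.45 0.04277638908193597
756 [517.2  85.1] [0.4839 0.0164 0.058 ] [156.   69.2] 84
171 [521.1  54. ] [0.4621 0.0268 0.058 ] [ 50.1 111.2] 8
216 [550.1  62.5] [0.4818 0.0446 0.058 ] [46. 22.] 90
261 [356.4 111.2] [ 0.4459 -0.1196  0.058 ] [16.4 56.2] 3
124 [346.7 111.6] [ 0.4436 -0.128   0.058 ] [11.6 47. ] 1
476 [286.7 168.1] [ 0.4661 -0.2003  0.058 ] [24. 22.] 90
560 [198.  230.6] [ 0.4842 -0.3071  0.058 ] [22.  29.9] 30
296 [361.1 264.2] [ 0.5894 -0.1732  0.058 ] [31.1 14.5] 42
```

View pics/w2.png

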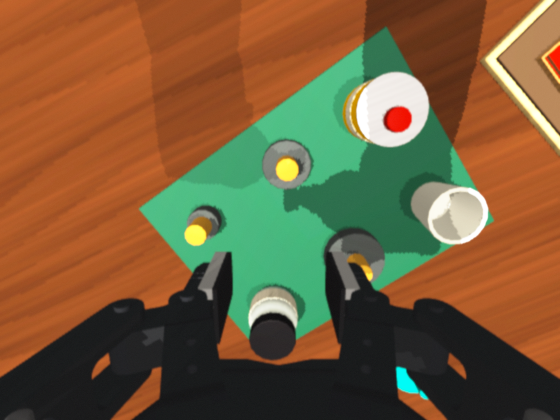

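w2 shows the small knob's top at (195,234), the medium's at (288,169) and the large one half hidden near (361,264). Now I'll fit the squares to their corners.

```bash
python3 - <<'E'
from h import *
from workcell import bot
from scipy.optimize import least_squares
i=np.load("w1.npy",allow_pickle=True).item()
C={'blue':(.046,[(348,30),(533,232),(343,412),(157,231)]),'red':(.030,[(142,353),(260,466),(29,465)]),'yel':(.038,[(465,400),(613,530),(326,547)])}
g={'blue':(.452,.203),'red':(.499,.099),'yel':(.576,.19)}
for c,(h,p) in C.items():
    p=np.array(p)/3+[180-.33,70-.33]; q=ray(i,p,.026)[:,:2]
    sq=np.array([[-h,-h],[h,-h],[h,h],[-h,h]])
    def f(x):
        a=x[2];P=sq@np.array([[np.cos(a),np.sin(a)],[-np.sin(a),np.cos(a)]])+x[:2]
        return np.concatenate([P[np.argmin(((P-k)**2).sum(1))]-k for k in q])
    r=min((least_squares(f,[*g[c],a]) for a in np.radians(range(0,90,10))),key=lambda r:r.cost)
    print(c,r.x.round(4),(f(r.x)*1e3).round(1))
i2=np.load("w2.npy",allow_pickle=True).item()
print(ray(i2,[(195,234),(287.5,169),(361,263)],.058).round(4))
print('disc med(upper face .025)',ray(i2,[(287,165)],.025).round(4))
t,s=bot.camera_info("top"),bot.camera_info("side")
for P in([.487,-.3105,.0585],[.467,-.201,.0585],[.6,-.177,.0585]):print(proj(t,P).round(1),proj(s,P).round(1))
E
```

```text
blue [0.4527 0.2035 0.3369] [-0.7  0.3  0.2  0.9  0.9 -0.6 -0.4 -0.6]
red [0.4977 0.1023 0.3305] [-0.6 -0.   0.6  0.3 -0.  -0.3]
yel [0.5748 0.1975 0.4046] [-0.3  0.4  0.2  0.4  0.1 -0.7]
[[ 0.4864 -0.3115  0.058 ]
 [ 0.4672 -0.2003  0.058 ]
 [ 0.5871 -0.1733  0.058 ]]
disc med(upper face .025) [[ 0.4679 -0.2003  0.025 ]]
[[447.3 258.3]] [[330.3 363.6]]
[[394.1 269.6]] [[278.2 319.9]]
[[378.6 205. ]] [[329.9 275.2]]
```

Emit:
step_arm:
  targets: "0 0.01 -0.185 0 0 0 0;0 0.01 -0.185 0 0 0 0;0 0.01 -0.185 0 0 0 0;0 0.01 -0.185 -0.08 0 0 0;0 0.01 -0.185 -0.16 0 0 0;0 0.01 -0.185 -0.24 0 0 0;0 0.01 -0.185 -0.28 0 0 0;0 0.01 -0.185 -0.28 0 0 0;0 0.01 -0.185 -0.28 0 0 0;0 0.01 -0.185 -0.28 0 0 0"

```text
clock: 3.28
eef_pos: [0.488, -0.3118, 0.0933]
tool_rot: [0.221, 0.975, -0.0, 0.001]
ft_force: [0.5, 0.4, -0.1]
grip_width: 0.0423
grasp_force: 0.0
```

```bash
python3 - <<'E'
from h import *
from workcell import bot
i=bot.camera_info("wrist")
im=bot.camera("wrist");cv2.imwrite("pics/w3.png",im[:,:,::-1])
o=bot.get_obs();print(o['joint_pos'].round(3),o['eef_pos'],o['clock'],o['grip_width'])
for a,ce,r in blobs(im,'brass',300):print(a,ce,ray(i,[ce,r[0]],.058).round(4),np.round(r[1],1),round(r[2]))
print(proj(i,[.4865,-.311,.058]))
E
```

```text
[-0.569  0.484 -0.01   1.072  0.    -0.122] [ 0.48843521 -0.31228171  0.09392626] 3.3333 0.04259640668325292
1750 [534.9  41.5] [[ 0.4494 -0.1554  0.058 ]
 [ 0.4496 -0.1549  0.058 ]] [83.2 36.2] 81
2272 [443.5 119. ] [[ 0.465  -0.2065  0.058 ]
 [ 0.4651 -0.2069  0.058 ]] [43. 64.] 90
1494 [276.7 232.5] [[ 0.4835 -0.3103  0.058 ]
 [ 0.4832 -0.3102  0.058 ]] [48. 37.] 90
1805 [536.8 292.9] [[ 0.5841 -0.1878  0.058 ]
 [ 0.5852 -0.1862  0.058 ]] [66.5 36.8] 42
[[277.83611478 237.58079957]]
```

View pics/w3.png

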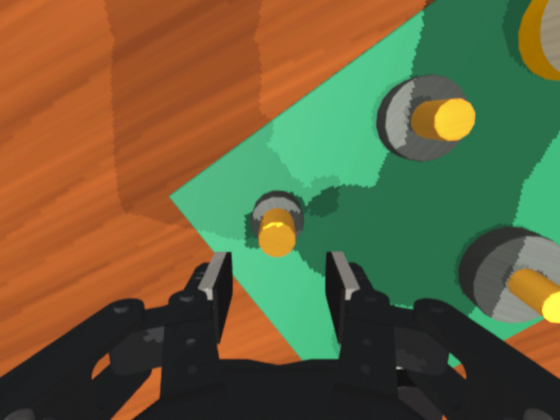

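The small knob's top is at (277,238), which gives (0.4865, -0.3105) and confirms the estimate. I'll descend and grip.

Emit:
step_arm:
  targets: "0 -0.004 0.003 -0.04 0 0 0;0 -0.004 0.003 -0.08 0 0 0;0 -0.004 0.003 -0.11 0 0 0;0 -0.004 0.003 -0.126 0 0 0;0 -0.004 0.003 -0.126 0 0 0;0 -0.004 0.003 -0.126 0 0 0;-1 -0.004 0.003 -0.126 0 0 0;-1 -0.004 0.003 -0.126 0 0 0;-1 -0.004 0.003 -0.126 0 0 0;-1 -0.004 0.003 -0.126 0 0 0"

```text
clock: 4.17
eef_pos: [0.4857, -0.3112, 0.0301]
tool_rot: [0.222, 0.975, -0.001, 0.002]
ft_force: [-0.7, 0.3, 6.3]
grip_width: 0.0206
grasp_force: 58.5
```

Emit:
step_arm:
  targets: "-1 0 0 0 0 0 0;-1 0 0 0 0 0 0;-1 0 0 0.02 0 0 0;-1 0 0 0.05 0 0 0;-1 0 0 0.1 0 0 0;-1 0 0 0.18 0 0 0;-1 0 0 0.26 0 0 0;-1 0 0 0.3 0 0 0;-1 0 0 0.3 0 0 0;-1 0 0 0.3 0 0 0"

```text
clock: 5.0
eef_pos: [0.485, -0.3106, 0.1799]
tool_rot: [0.222, 0.975, -0.0, 0.001]
ft_force: [-0.7, 0.1, -2.3]
grip_width: 0.0206
grasp_force: 59.0
```

Emit:
step_arm:
  targets: "-1 0.026 0.08 0 0 0 0;-1 0.026 0.16 0 0 0 0;-1 0.026 0.24 0 0 0 0;-1 0.026 0.32 0 0 0 0;-1 0.026 0.4 0 0 0 0;-1 0.026 0.48 0 0 0 0;-1 0.026 0.56 0 0 0 0;-1 0.026 0.64 0 0 0 0;-1 0.026 0.72 0 0 0 0;-1 0.026 0.8 0 0 0 0"

```text
clock: 5.83
eef_pos: [0.4952, 0.0913, 0.1759]
tool_rot: [0.222, 0.975, -0.001, -0.002]
ft_force: [1.6, -0.2, -2.4]
grip_width: 0.0199
grasp_force: 59.2
```

Emit:
step_arm:
  targets: "-1 0 0.025 0 0 0 0;-1 0 0.025 -0.06 0 0 0;-1 0 0.025 -0.12 0 0 0;-1 0 0.025 -0.18 0 0 0;-1 0 0.025 -0.22 0 0 0;-1 0 0.025 -0.22 0 0 0;-1 0 0.025 -0.22 0 0 0"

```text
clock: 6.42
eef_pos: [0.4949, 0.1014, 0.066]
tool_rot: [0.222, 0.975, -0.001, -0.003]
ft_force: [-0.0, -0.4, -1.8]
grip_width: 0.0203
grasp_force: 59.5
```

```bash
python3 - <<'E'
from h import *
from workcell import bot
i=bot.camera_info("wrist")
im=bot.camera("wrist");cv2.imwrite("pics/w4.png",im[:,:,::-1])
o=bot.get_obs();print(o['eef_pos'],o['clock'],o['grip_width'],o['ft_force'])
for c in('red','blue'):
  for a,ce,r in blobs(im,c,300):print(c,a,ce,ray(i,[ce,r[0]],.026).round(4))
E
```

```text
[0.49678437 0.1018034  0.06775136] 6.4667 0.020360882773439195 [ 0.03203174  0.74117172 -0.73659794]
red 2949 [275.3 224.2] [[0.4866 0.1037 0.026 ]
 [0.4985 0.1002 0.026 ]]
blue 23728 [418.  88.] [[0.4522 0.2019 0.026 ]
 [0.4505 0.2029 0.026 ]]
blue 918 [502.9  44.7] [[0.4512 0.2468 0.026 ]
 [0.4511 0.2469 0.026 ]]
blue 1033 [356.7 143.1] [[0.4644 0.163  0.026 ]
 [0.4649 0.1631 0.026 ]]
```

View pics/w4.png

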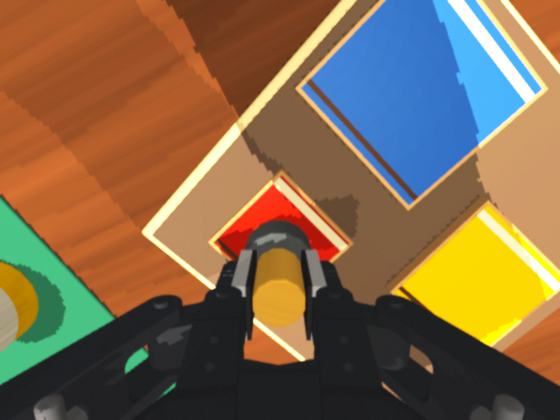

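The weight hangs over the red piece. The red corners are at (210,241), (280,174) and (352,244), and blue shows at (297,89) and (408,208).

```bash
python3 - <<'E'
from h import *
from workcell import bot
i=bot.camera_info("wrist")
q=ray(i,[(210,241),(352,244),(280,174)],.026)
print(q.round(4),q[:2].mean(0).round(4),bot.get_obs()['eef_pos'])
E
```

```text
[[0.4818 0.0648 0.026 ]
 [0.5196 0.1392 0.026 ]
 [0.4639 0.119  0.026 ]] [0.5007 0.102  0.026 ] [0.49678437 0.1018034  0.06775136]
```

Emit:
step_arm:
  targets: "-1 0.005 0 -0.01 0 0 0;-1 0.005 0 -0.018 0 0 0;-1 0.005 0 -0.022 0 0 0;-1 0.005 0 -0.022 0 0 0;-1 0.005 0 -0.022 0 0 0"

```text
clock: 6.88
eef_pos: [0.5001, 0.1022, 0.0577]
tool_rot: [0.222, 0.975, 0.0, 0.0]
ft_force: [-0.7, 0.2, -2.4]
grip_width: 0.0203
grasp_force: 59.5
```

Emit:
step_arm:
  targets: "-1 0 0 -0.002 0 0 0;-1 0 0 -0.004 0 0 0;-1 0 0 -0.004 0 0 0;-1 0 0 -0.004 0 0 0"

```text
clock: 7.22
eef_pos: [0.5, 0.1022, 0.0553]
tool_rot: [0.222, 0.975, -0.0, 0.0]
ft_force: [0.0, -0.1, -1.8]
grip_width: 0.0199
grasp_force: 59.5
```

Emit:
step_arm:
  targets: "-1 0 0 -0.002 0 0 0;-1 0 0 -0.004 0 0 0;-1 0 0 -0.004 0 0 0;-1 0 0 -0.004 0 0 0"

```text
clock: 7.55
eef_pos: [0.5, 0.1022, 0.0533]
tool_rot: [0.222, 0.975, -0.0, -0.0]
ft_force: [-0.4, -1.3, -2.5]
grip_width: 0.0203
grasp_force: 59.8
```

Emit:
step_arm:
  targets: "-1 0 0 -0.002 0 0 0;-1 0 0 -0.002 0 0 0;-1 0 0 -0.002 0 0 0"

```text
clock: 7.8
eef_pos: [0.5, 0.1022, 0.0532]
tool_rot: [0.222, 0.975, 0.0, 0.0]
ft_force: [-1.8, -0.5, 5.6]
grip_width: 0.0202
grasp_force: 60.5
```

Contact. Releasing and rising.

Emit:
step_arm:
  targets: "0 0 0 0 0 0 0;0 0 0 0 0 0 0;0 0 0 0 0 0 0;0 0 0 0.02 0 0 0;0 0 0 0.06 0 0 0;0 0 0 0.12 0 0 0;0 0 0 0.2 0 0 0;0 0 0 0.26 0 0 0;0 0 0 0.26 0 0 0"

```text
clock: 8.55
eef_pos: [0.5043, 0.1031, 0.1901]
tool_rot: [0.222, 0.975, 0.003, 0.006]
ft_force: [1.3, -0.0, 0.1]
grip_width: 0.0428
grasp_force: 0.0
```

Emit:
step_arm:
  targets: "0 -0.066 -0.606 0 0 0 0;0 -0.066 -0.606 0 0 0 0;0 -0.066 -0.606 0 0 0 0;0 -0.066 -0.606 0 0 0 0;0 -0.066 -0.606 0 0 0 0;0 -0.066 -0.606 0 0 0 0;0 -0.066 -0.606 0 0 0 0;0 -0.066 -0.606 -0.06 0 0 0;0 -0.066 -0.606 -0.14 0 0 0;0 -0.066 -0.606 -0.18 0 0 0"

```text
clock: 9.38
eef_pos: [0.4649, -0.2018, 0.0893]
tool_rot: [0.224, 0.975, 0.0, -0.002]
ft_force: [-1.6, 0.5, -0.2]
grip_width: 0.0424
grasp_force: 0.0
```

Emit:
step_arm:
  targets: "0 0 0 0 0 0 0;0 0 0 0 0 0 0;0 0 0 0 0 0 0"

```text
clock: 9.63
eef_pos: [0.4682, -0.2011, 0.0938]
tool_rot: [0.222, 0.975, -0.0, 0.001]
ft_force: [0.5, -0.5, 0.0]
grip_width: 0.0424
grasp_force: 0.0
```

```bash
python3 - <<'E'
from h import *
from workcell import bot
i=bot.camera_info("wrist")
im=bot.camera("wrist");cv2.imwrite("pics/w5.png",im[:,:,::-1])
o=bot.get_obs();print(o['eef_pos'],o['clock'],o['grip_width'])
cv2.imwrite("pics/t5.png",bot.camera("top")[:,:,::-1])
E
```

```text
[ 0.46867782 -0.20115292  0.09433832] 9.6833 0.04259586679613914
```

View pics/w5.png

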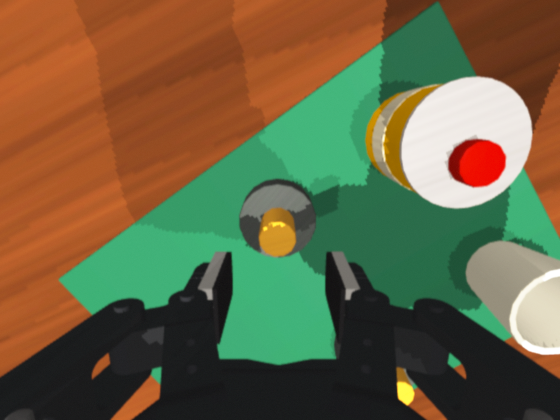

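The medium knob's top is at (277,238), the same relative position as before, so I'll apply the same correction and grasp.

Emit:
step_arm:
  targets: "0 -0.004 0.002 -0.04 0 0 0;0 -0.004 0.002 -0.08 0 0 0;0 -0.004 0.002 -0.11 0 0 0;0 -0.004 0.002 -0.122 0 0 0;0 -0.004 0.002 -0.122 0 0 0;0 -0.004 0.002 -0.122 0 0 0;-1 -0.004 0.002 -0.122 0 0 0;-1 -0.004 0.002 -0.122 0 0 0;-1 -0.004 0.002 -0.122 0 0 0;-1 -0.004 0.002 -0.122 0 0 0"

```text
clock: 10.57
eef_pos: [0.4661, -0.2006, 0.0329]
tool_rot: [0.222, 0.975, -0.0, 0.002]
ft_force: [-1.8, -1.1, 6.6]
grip_width: 0.0199
grasp_force: 58.6
```

Emit:
step_arm:
  targets: "-1 0 0 0 0 0 0;-1 0 0 0 0 0 0;-1 0 0 0.02 0 0 0;-1 0 0 0.05 0 0 0;-1 0 0 0.1 0 0 0;-1 0 0 0.18 0 0 0;-1 0 0 0.26 0 0 0;-1 0 0 0.3 0 0 0;-1 0 0 0.3 0 0 0;-1 0 0 0.3 0 0 0"

```text
clock: 11.4
eef_pos: [0.4653, -0.1998, 0.1821]
tool_rot: [0.222, 0.975, -0.0, 0.001]
ft_force: [0.1, 1.1, -6.4]
grip_width: 0.0201
grasp_force: 59.3
```

View pics/t5.png

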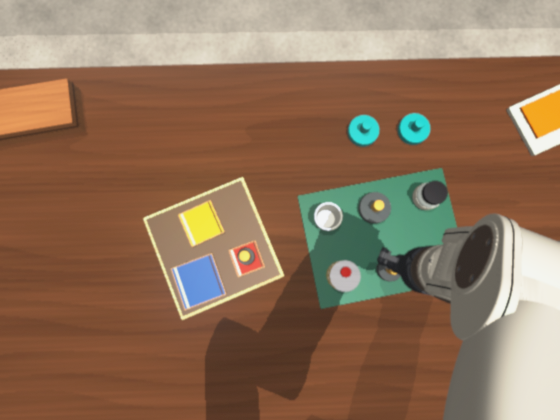

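The small weight stands centred on the red piece, with its knob at (245,256). Carrying the medium one to yellow.

Emit:
step_arm:
  targets: "-1 0.022 0.08 0 0 0 0;-1 0.044 0.16 0 0 0 0;-1 0.067 0.24 0 0 0 0;-1 0.089 0.32 0 0 0 0;-1 0.111 0.4 0 0 0 0;-1 0.133 0.48 0 0 0 0;-1 0.155 0.56 0 0 0 0;-1 0.178 0.64 0 0 0 0;-1 0.2 0.72 0 0 0 0;-1 0.22 0.795 0 0 0 0"

```text
clock: 12.23
eef_pos: [0.5731, 0.1995, 0.1775]
tool_rot: [0.222, 0.975, -0.002, -0.003]
ft_force: [0.9, 0.1, -4.3]
grip_width: 0.0198
grasp_force: 59.7
```

Emit:
step_arm:
  targets: "-1 0 0 0 0 0 0;-1 0 0 -0.06 0 0 0;-1 0 0 -0.12 0 0 0;-1 0 0 -0.18 0 0 0;-1 0 0 -0.22 0 0 0;-1 0 0 -0.22 0 0 0;-1 0 0 -0.22 0 0 0;-1 0 0 -0.22 0 0 0"

```text
clock: 12.9
eef_pos: [0.5749, 0.1975, 0.0712]
tool_rot: [0.222, 0.975, -0.0, -0.0]
ft_force: [0.8, -0.3, -3.0]
grip_width: 0.0199
grasp_force: 60.2
```

```bash
python3 - <<'E'
from h import *
from workcell import bot
i=bot.camera_info("wrist");np.save("w6.npy",i,allow_pickle=True)
im=bot.camera("wrist");cv2.imwrite("pics/w6.png",im[:,:,::-1])
o=bot.get_obs();print(o['eef_pos'],o['clock'],o['ft_force'])
E
```

```text
[0.57587641 0.19785052 0.07237469] 12.95 [ 0.34125509  0.10055328 -4.1722686 ]
```

View pics/w6.png

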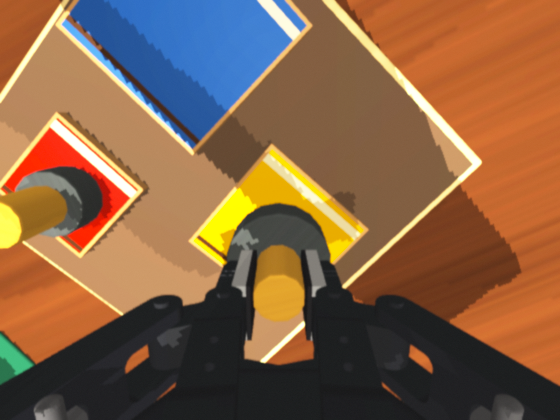

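The yellow corners are at (271,145), (190,241) and (367,230). The small weight stands upright on the red piece, whose corners are at (57,113), (145,187) and (80,257).

```bash
python3 - <<'E'
from h import *
i=np.load("w6.npy",allow_pickle=True).item()
q=ray(i,[(190,241),(367,230),(271,145)],.026)[:,:2]
d=(q[1]-q[0])/2; n=np.array([d[1],-d[0]])
print(q.round(4),np.linalg.norm(2*d),q[:2].mean(0).round(4),(q[2]+n).round(4))
q=ray(i,[(57,113),(80,257)],.026);print('red',q.mean(0).round(4), 'smalldisc top',ray(i,[(70,197)],.048).round(4))
E
```

```text
[[0.5557 0.1486]
 [0.5951 0.2465]
 [0.526  0.217 ]] 0.10547720028850427 [0.5754 0.1975] [0.5749 0.1973]
red [0.4983 0.1019 0.026 ] smalldisc top [[0.5038 0.1146 0.048 ]]
```

Yellow's centre is confirmed at (0.5753, 0.1975), right under the tool. Lowering.

Emit:
step_arm:
  targets: "-1 0 0 -0.01 0 0 0;-1 0 0 -0.018 0 0 0;-1 0 0 -0.024 0 0 0;-1 0 0 -0.026 0 0 0;-1 0 0 -0.028 0 0 0;-1 0 0 -0.028 0 0 0;-1 0 0 -0.028 0 0 0"

```text
clock: 13.53
eef_pos: [0.575, 0.1977, 0.0573]
tool_rot: [0.222, 0.975, 0.0, 0.0]
ft_force: [0.1, 0.0, -4.3]
grip_width: 0.0201
grasp_force: 60.2
```

Emit:
step_arm:
  targets: "-1 0 0 -0.002 0 0 0;-1 0 0 -0.004 0 0 0;-1 0 0 -0.004 0 0 0;-1 0 0 -0.004 0 0 0"

```text
clock: 13.87
eef_pos: [0.5752, 0.1978, 0.056]
tool_rot: [0.222, 0.975, 0.0, 0.0]
ft_force: [-2.2, 0.2, 1.1]
grip_width: 0.0203
grasp_force: 60.8
```

Emit:
step_arm:
  targets: "0 0 0 0 0 0 0;0 0 0 0 0 0 0;0 0 0 0 0 0 0;0 0 0 0.02 0 0 0;0 0 0 0.06 0 0 0;0 0 0 0.12 0 0 0;0 0 0 0.2 0 0 0;0 0 0 0.26 0 0 0;0 0 0 0.26 0 0 0"

```text
clock: 14.62
eef_pos: [0.5792, 0.1991, 0.1946]
tool_rot: [0.222, 0.975, 0.004, 0.006]
ft_force: [1.1, -0.3, 0.9]
grip_width: 0.0426
grasp_force: 0.0
```

Emit:
step_arm:
  targets: "0 0.05 -0.75 0 0 0 0;0 0.05 -0.75 0 0 0 0;0 0.05 -0.75 0 0 0 0;0 0.05 -0.75 0 0 0 0;0 0.05 -0.75 0 0 0 0;0 0.05 -0.75 0 0 0 0;0 0.05 -0.75 0 0 0 0;0 0.05 -0.75 0 0 0 0;0 0.05 -0.75 0 0 0 0;0 0.05 -0.75 -0.06 0 0 0"

```text
clock: 15.45
eef_pos: [0.6042, -0.1867, 0.1622]
tool_rot: [0.226, 0.974, -0.002, 0.008]
ft_force: [2.6, 1.4, 1.0]
grip_width: 0.0425
grasp_force: 0.0
```

Emit:
step_arm:
  targets: "0 0 0 -0.06 0 0 0;0 0 0 -0.12 0 0 0;0 0 0 -0.12 0 0 0;0 0 0 -0.12 0 0 0"

```text
clock: 15.78
eef_pos: [0.5985, -0.177, 0.0942]
tool_rot: [0.222, 0.975, 0.0, -0.002]
ft_force: [-0.0, -0.5, 0.2]
grip_width: 0.043
grasp_force: 0.0
```

```bash
python3 - <<'E'
from h import *
from workcell import bot
i=bot.camera_info("wrist");np.save("w7.npy",i,allow_pickle=True)
im=bot.camera("wrist");cv2.imwrite("pics/w7.png",im[:,:,::-1])
o=bot.get_obs();print(o['eef_pos'],o['clock'],o['ft_force'])
for a,ce,r in blobs(im,'brass',300):print(a,ce,ray(i,[ce,r[0]],.058).round(4),np.round(r[1],1))
E
```

```text
[ 0.60033652 -0.17727183  0.09630333] 15.8333 [ 0.72629539  0.14820167 -0.27700385]
386 [295.5   3.7] [[ 0.4946 -0.1176  0.058 ]
 [ 0.495  -0.118   0.058 ]] [10. 54.]
1484 [278.9 235.3] [[ 0.5961 -0.175   0.058 ]
 [ 0.5958 -0.1752  0.058 ]] [48. 37.]
```

View pics/w7.png

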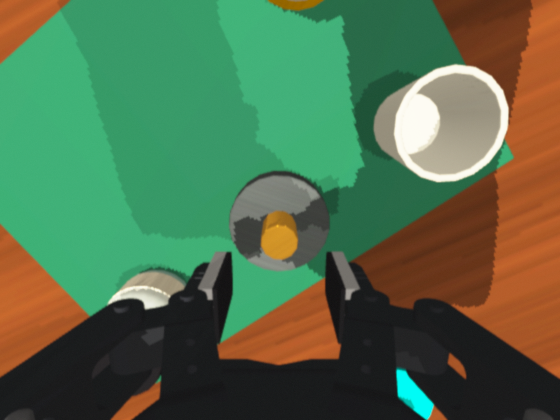

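The large knob's top is at (280,241), with the jar and cup clear of the fingers. Grasping.

Emit:
step_arm:
  targets: "0 -0.003 0.003 -0.04 0 0 0;0 -0.003 0.003 -0.08 0 0 0;0 -0.003 0.003 -0.11 0 0 0;0 -0.003 0.003 -0.124 0 0 0;0 -0.003 0.003 -0.124 0 0 0;0 -0.003 0.003 -0.124 0 0 0;-1 -0.003 0.003 -0.124 0 0 0;-1 -0.003 0.003 -0.124 0 0 0;-1 -0.003 0.003 -0.124 0 0 0;-1 -0.003 0.003 -0.124 0 0 0"

```text
clock: 16.67
eef_pos: [0.5999, -0.1766, 0.0357]
tool_rot: [0.222, 0.975, -0.001, 0.002]
ft_force: [-1.3, -1.7, 5.6]
grip_width: 0.02
grasp_force: 58.9
```

Emit:
step_arm:
  targets: "-1 0 0 0 0 0 0;-1 0 0 0 0 0 0;-1 0 0 0.02 0 0 0;-1 0 0 0.05 0 0 0;-1 0 0 0.1 0 0 0;-1 0 0 0.18 0 0 0;-1 0 0 0.26 0 0 0;-1 0 0 0.32 0 0 0;-1 0 0 0.32 0 0 0;-1 0 0 0.32 0 0 0"

```text
clock: 17.5
eef_pos: [0.5994, -0.1759, 0.195]
tool_rot: [0.222, 0.975, 0.0, 0.002]
ft_force: [-0.4, 0.3, -7.3]
grip_width: 0.0199
grasp_force: 59.5
```

Emit:
step_arm:
  targets: "-1 -0.029 0.076 0 0 0 0;-1 -0.058 0.152 0 0 0 0;-1 -0.088 0.228 0 0 0 0;-1 -0.117 0.304 0 0 0 0;-1 -0.146 0.38 0 0 0 0;-1 -0.175 0.456 0 0 0 0;-1 -0.204 0.532 0 0 0 0;-1 -0.234 0.608 0 0 0 0;-1 -0.263 0.684 0 0 0 0;-1 -0.292 0.759 0 0 0 0"

```text
clock: 18.33
eef_pos: [0.4489, 0.2043, 0.1899]
tool_rot: [0.222, 0.975, -0.002, -0.003]
ft_force: [1.2, -0.4, -6.6]
grip_width: 0.0198
grasp_force: 59.6
```

Emit:
step_arm:
  targets: "-1 0 0 0 0 0 0;-1 0 0 -0.06 0 0 0;-1 0 0 -0.12 0 0 0;-1 0 0 -0.18 0 0 0;-1 0 0 -0.23 0 0 0;-1 0 0 -0.23 0 0 0;-1 0 0 -0.23 0 0 0;-1 0 0 -0.23 0 0 0"

```text
clock: 19.0
eef_pos: [0.4523, 0.2035, 0.0782]
tool_rot: [0.222, 0.975, -0.0, -0.001]
ft_force: [-0.7, -0.5, -6.4]
grip_width: 0.0195
grasp_force: 60.1
```

```bash
python3 - <<'E'
from h import *
from workcell import bot
i=bot.camera_info("wrist");np.save("w8.npy",i,allow_pickle=True)
im=bot.camera("wrist");cv2.imwrite("pics/w8.png",im[:,:,::-1])
o=bot.get_obs();print(o['eef_pos'],o['clock'],o['ft_force'])
E
```

```text
[0.45341456 0.20397661 0.07927184] 19.05 [ 0.75991848 -0.7758492  -6.49027012]
```

View pics/w8.png

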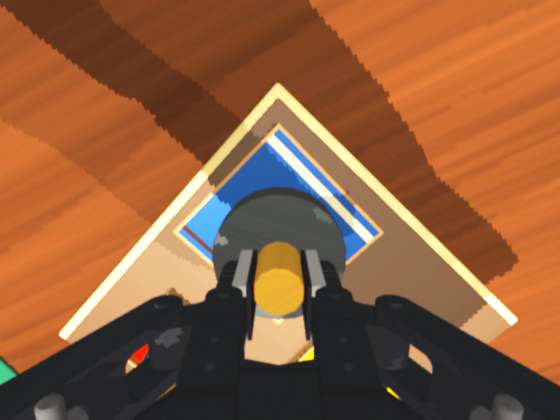

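The blue corners are at (174,233), (382,233) and (279,123), and the disc sits symmetrically over them. Lowering.

Emit:
step_arm:
  targets: "-1 0 0 -0.012 0 0 0;-1 0 0 -0.022 0 0 0;-1 0 0 -0.028 0 0 0;-1 0 0 -0.032 0 0 0;-1 0 0 -0.034 0 0 0;-1 0 0 -0.034 0 0 0;-1 0 0 -0.034 0 0 0"

```text
clock: 19.63
eef_pos: [0.4525, 0.2037, 0.0614]
tool_rot: [0.222, 0.975, 0.0, 0.0]
ft_force: [0.3, -0.3, -6.5]
grip_width: 0.0201
grasp_force: 60.3
```

```bash
python3 - <<'E'
from h import *
i=np.load("w8.npy",allow_pickle=True).item()
q=ray(i,[(174,233),(382,233),(279,123)],.026)[:,:2]
d=(q[1]-q[0])/2; n=np.array([d[1],-d[0]])
print(np.linalg.norm(2*d),q[:2].mean(0).round(4),(q[2]+n).round(4))
E
```

```text
0.1280408798804217 [0.4535 0.203 ] [0.4524 0.2042]
```

Emit:
step_arm:
  targets: "-1 0 0 -0.002 0 0 0;-1 0 0 -0.004 0 0 0;-1 0 0 -0.004 0 0 0;-1 0 0 -0.004 0 0 0"

```text
clock: 19.97
eef_pos: [0.4528, 0.2038, 0.0595]
tool_rot: [0.222, 0.975, 0.0, 0.0]
ft_force: [1.4, -1.0, -5.5]
grip_width: 0.0199
grasp_force: 60.6
```

Emit:
step_arm:
  targets: "-1 0 0 -0.002 0 0 0;-1 0 0 -0.002 0 0 0;-1 0 0 -0.002 0 0 0"

```text
clock: 20.22
eef_pos: [0.4533, 0.2038, 0.0591]
tool_rot: [0.222, 0.975, 0.0, 0.001]
ft_force: [0.6, -1.1, 1.1]
grip_width: 0.0196
grasp_force: 61.1
```

Emit:
step_arm:
  targets: "0 0 0 0 0 0 0;0 0 0 0 0 0 0;0 0 0 0 0 0 0;0 0 0 0.02 0 0 0;0 0 0 0.06 0 0 0;0 0 0 0.12 0 0 0;0 0 0 0.2 0 0 0;0 0 0 0.28 0 0 0;0 0 0 0.34 0 0 0;0 0 0 0.34 0 0 0"

```text
clock: 21.05
eef_pos: [0.456, 0.2054, 0.2366]
tool_rot: [0.222, 0.975, 0.004, 0.006]
ft_force: [1.3, 0.2, 0.5]
grip_width: 0.0429
grasp_force: 0.0
```

Emit:
step_arm:
  targets: "0 -0.38 0.42 0 0 0 0;0 -0.38 0.42 0 0 0 0;0 -0.38 0.42 0 0 0 0;0 -0.38 0.42 0 0 0 0;0 -0.38 0.42 0 0 0 0;0 -0.38 0.42 0 0 0 0;0 -0.38 0.42 0 0 0 0;0 -0.38 0.42 0 0 0 0;0 -0.38 0.42 0 0 0 0;0 -0.38 0.42 0 0 0 0"

```text
clock: 21.88
eef_pos: [0.2624, 0.4133, 0.2283]
tool_rot: [0.222, 0.975, -0.0, 0.0]
ft_force: [0.7, 0.3, -0.2]
grip_width: 0.0426
grasp_force: 0.0
```

```bash
python3 - <<'E'
from h import *
from workcell import bot
o=bot.get_obs();print(o['eef_pos'],o['clock'])
t=bot.camera("top")[:,:,::-1][150:330,130:490];s=bot.camera("side")[:,:,::-1][130:400,100:460]
a=cv2.resize(t,None,fx=1.6,fy=1.6,interpolation=2);b=cv2.resize(s,(576,300))
cv2.imwrite("pics/f.png",np.vstack([a,b]))
E
```

```text
[0.26243215 0.41332558 0.22831222] 21.8833
```

View pics/f.png

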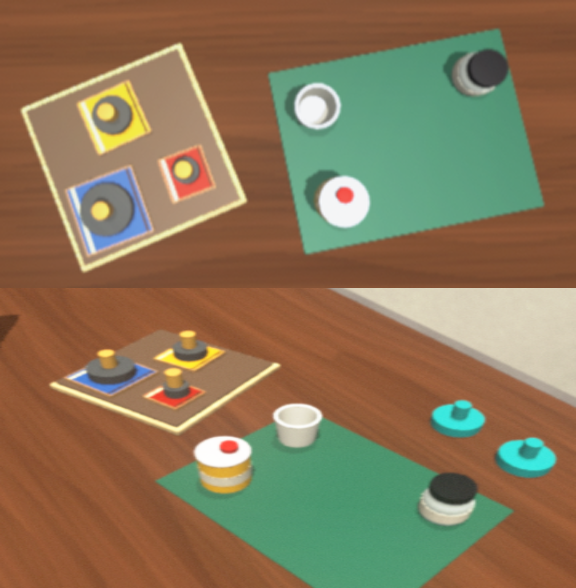

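All three weights stand upright and centred on their pieces: in the crop the discs are at about (187,169), (112,115) and (106,209). The tin, jar and cup have not moved.

```bash
python3 -c "
from workcell import bot
print(bot.job_done())"
```

```text
the job is handed in; nothing more can be done
None
```

I handed the job in at about 22 s on the robot's clock: each weight stands upright in the middle of its matching piece, set down gently in the order small, medium, large, and the tin, jar and white cup are where they were.

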